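# Lock the mould lid with the T-key

### The job

Lock the lid of the incense mould box: lift the T-key out of its rest, pass its T-head down through the slot in the metal lid, push it down against the sprung ejector plate, give it a quarter turn and let it rise into its seat so that it stays locked across the slot, then let go. The lid may be clamped anywhere along its rails, so feel for the slot gently: never push the key against the mould with more than 30 N. Leave the round-footed tamper hanging in the rest.

Things in the scene. Friction and masses are not known exactly. Their poses are not given: they have to be found in the camera images.
- key_grip (a point): the middle of the T-key's handle, half-way up it. The key hangs upright: a dark wooden bar handle 76 long (along its own x), 14 wide (y) and 16 high; below it a steel shaft 8 in diameter; at the foot a steel T-head 30 long (along x, parallel to the handle), 9 wide (y) and 8 high, whose underside is 50 below this point. Own z points up. About 0.16 kg. The middle of the handle is free to be pinched across its width from above.
- tamper_grip (a point): the middle of the handle of the tamper, which hangs in the other place of the rest: same handle and shaft as the key, but its foot is a round disc 32 in diameter. It is not needed and stays where it is.
- rest: pale wooden rest, 100 (x) by 200 (y), base 8 thick; origin at the centre of its underside. It has two places, at y = +50 and y = -50 in its frame; in each, two thin uprights (8 thick, centred at x = +32 and -32 in its frame) hold a handle bar by its ends, bar along the rest's x, handle middle 70 above the rest's underside, low lips (to height 70) on both sides of the bar at the uprights only. Key and tamper lift straight up out of it; which hangs in which place varies.
- mould: wooden mould box, 150 (x) by 170 (y), fixed to the table; origin at the centre of its underside, z up. A metal lid lies between two dark rails that run along its y (at x = +-48 to +-62, tops 81 above the underside, screw heads at the corners to 91). The lid lies on rubber strips: under a push on its top it gives up to 3 (3 to 4 N to start, then 3 N per mm), then is hard.
- slot_mid (a point): fixed point of the box: on its middle axis, level with the metal lid's top, 75 above the box's underside. The slot, 33 long (along the box's y), 12.5 wide, is centred at x = 0 but lies anywhere within 18 either way along y of this point, as the lid is clamped by friction where it was left. This offset is NOT in the readings: feel for it or see it.
- ejector_top (a point): fixed point of the box 10 below the lid's top, on its middle axis: the top of the sprung wooden ejector plate at rest, seen through the slot. About 4 N start it down, then 0.4 N more per mm; it stops after 16. The lid is 9 thick beside the slot: the T-head turns freely when its underside is over 17 below the lid's top (20 is good, 26 is the stop).
- seat (a point): fixed point of the box, 62 above its underside, on its middle axis: the height of the locked head's underside. Turned 90 degrees either way, the head lies along the box's x and rises into a groove 4 deep under the lid; the spring carries the key there, its handle's middle 112 above the box's underside, handle along the box's x. An unturned key is pushed back up the slot.
There are look-alikes about, which are no part of the job. Of the things like the part that bears key_grip, leave any that is red; of the rest the larger one is meant.

How it is judged (in metres and radians):
On the way, in this order (a step that is already met when the one before it is completed fails the run):
1. the key is lifted clear of its rest (z of key_grip in the frame of rest above 0.105 m), for 0.1 s.
2. its T-head is through the slot, still along it, and pressing the ejector plate down (z of key_grip in the frame of mould below 0.111 m and horizontal distance between key_grip and mould below 0.026 m and angle between the x axis of key_grip and the y axis of mould, either way round below 0.35 rad), for 0.1 s.
At the end, for the whole second after the job is handed in: the key stands upright (within 7 degrees) in the mould's slot, its handle within 15 degrees of the box's x axis (across the slot), within 26 mm of the box's middle, risen into its seat: handle middle 109.2 to 114.5 mm above the box's underside; nothing touches it (z of key_grip in the frame of mould between 0.1092 and 0.1145 m and horizontal distance between key_grip and mould below 0.026 m and angle between the x axis of key_grip and the x axis of mould, either way round below 0.26 rad and angle between key_grip's own z axis and vertical below 0.12 rad).
It fails at once if the key is pushed against the mould (lid and ejector plate included) with more than 30 N (contact force between key and mould above 30 N).
It fails at once if the tamper is moved by more than 30 mm (distance of tamper_grip from where it was at the start of the episode above 0.03 m).
It also fails if it takes over 64 s, if anything falls off the work surface, if the arm or the gripper's body presses on something with over 40 N, if the wrist force passes 120 N, or if a joint passes its speed limit or range.

### The arm

A 6-joint arm with a two-finger parallel gripper is mounted at the origin on the work surface. World frame = base frame: x ahead of the robot, y to its left, z up, the work surface at z = 0. Lengths are in m, angles in degrees, forces in N, time in s.
With the tool pointing down it reaches from about 0.325 to 0.85 m from the base axis. Payload 15.5 kg.
Tool frame: the origin (TCP) lies midway between the tips of the shut fingers; the grasp point (between the pads) lies 19 mm behind it; y points along the fingers, x is the direction in which the jaws open and shut, and the axes are right-handed (so a half turn about y gives the same grasp; the last joint's range is limited). The gripper opens to 91 mm and grips with 3 to 60 N. Pads are 32 mm wide; open, the fingers measure 118 mm over their backs; the gripper's body (76 mm by 178 mm) begins 60 mm behind the grasp point.
Start: joints at [60.705, 28.281, 77.091, -0, 74.628, -5.472], TCP at [0.252, 0.572, 0.214] pointing down, gripper open.
Joint ranges: [-166.48, 166.48], [-47.26, 123.95], [12.59, 153.08], [-70.14, 250.14], [6.76, 159.57], [-176.63, 176.63]. Speed limits (degrees/s): [108.29, 108.29, 147.25, 172.46, 172.46, 172.46].

### API

Orientations are given as a 3x3 rotation matrix whose columns are the frame's x, y, z axes.
In Python, from bench import ctrl gives the robot as it stands. The module is installed in compiled form; this text tells all that it offers. Calls block until the motion is done:
- ctrl.goto(position, orientation): joint-space move of the TCP to a pose.
- ctrl.move_l(position, vel=0.15, ori=None, contact_N=None): straight line of the TCP; ori=None keeps the orientation; vel is the mean speed in m/s. With contact_N (N) it stops when the force on the tool has changed by that much, and returns True; else False.
- ctrl.movej(angles): joint-space move.
- ctrl.command_gripper(opening): opening from 0.0 (shut) to 1.0 (fully open); the grip force is fixed at half the most; returns when the fingers have stopped.
- ctrl.sleep(seconds).
- ctrl.ik(position, orientation): joint angles nearest the present ones, or None.
- ctrl.read_camera(name): name is "scene" or "top"; returns the picture (384x512x3 uint8, blue, green, red); there is no depth.
- ctrl.camera_params(name): a dict with "fx", "fy", "cx", "cy" (pixels), "D" ([k1, k2, p1, p2, k3] as OpenCV has them; the pictures are not rectified), "pose" (4x4, takes a point from camera to world coordinates). Camera axes: x right, y up, looking along -z (the intrinsics and any distortion apply to the point x, -y, -z); pixel columns grow to the right and rows downward; lengths in m; the calibration is good to about 2 mm. A picture is of the moment at which its call begins. camera_params takes no time and is no camera call.
A pose or a line that the arm cannot do raises ctrl.MotionError and nothing moves.
- ctrl.sign_off(): hands the job in, once; it reports no verdict.
Readings, each from a call of its own:
- ctrl.current_t(): time.
- ctrl.current_q(): joint angles.
- ctrl.current_dq(): joint speeds.
- ctrl.current_effort(): joint torques, N m.
- ctrl.current_tool_pos(): TCP position.
- ctrl.current_eef_rot(): TCP orientation.
- ctrl.current_contact_force(): force on the tool from outside, world axes, zero at the start.
- ctrl.current_wrist_torque(): the same for the moment, N m.
- ctrl.current_grip_width(): opening from 0.0 (shut) to 1.0 (fully open).
Only numpy, scipy, OpenCV 4.12 (cv2) and the standard library are available. Lean on these libraries where they do the work, as an engineer would, in place of code of your own. Each camera call takes 0.05 s, during which the arm holds its last target. There are 200 camera calls.

## Working session

There is one attempt and no reset: what is moved stays moved. The work goes in short steps, each a Python script; the robot and the scene stay as the last script left them, time stands still between calls to the robot, and variables do not carry over. Pictures are saved under pics/ and viewed, about 8 in all and at most 12, crops included, and the job is handed in when it is done.

```bash
mkdir -p pics
python3 - <<'E'
from bench import ctrl
import cv2,numpy as np
for n in("scene","top"):
    im=ctrl.read_camera(n); cv2.imwrite(f"pics/{n}0.png",im)
    p=ctrl.camera_params(n); print(n,p["fx"],p["fy"],p["cx"],p["cy"],p["D"]); print(np.round(p["pose"],4))
print(ctrl.current_t(),ctrl.current_eef_rot())
E
```

```text
scene 386.8112670440068 386.8112670440068 256.54792533806557 191.18423064645248 [-0.12797471  0.          0.          0.          0.        ]
[[-0.7599 -0.3887  0.5209  0.8862]
 [ 0.6497 -0.4769  0.592   0.4237]
 [ 0.0183  0.7883  0.615   0.5266]
 [ 0.      0.      0.      1.    ]]
top 350.9914068650866 350.9914068650866 256.6378797505314 198.13944247672583 [-0.0324865  0.         0.         0.         0.       ]
[[ 0.0938  0.9725 -0.2131  0.3295]
 [-0.9956  0.092  -0.0185 -0.0067]
 [ 0.0016  0.2139  0.9769  0.8943]
 [ 0.      0.      0.      1.    ]]
0.1 [[ 4.03923355e-01 -5.36618456e-04 -9.14792673e-01]
 [ 9.14792186e-01 -9.50316051e-04  4.03923697e-01]
 [-1.08609507e-03 -9.99999404e-01  1.07039523e-04]]
```

View pics/top0.png

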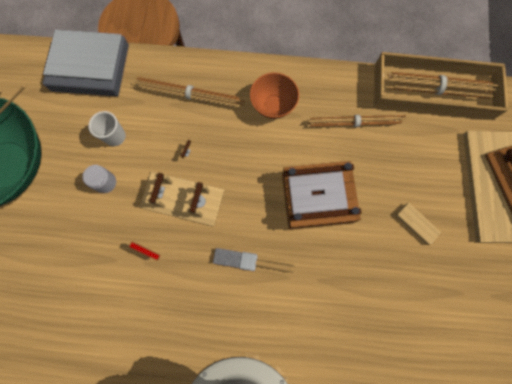

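View pics/scene0.png

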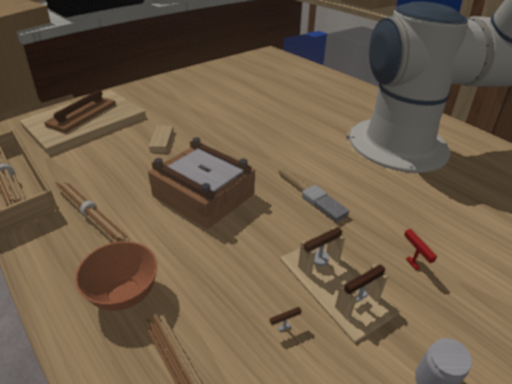

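Top view: the rest is at about (180,198), with handles at (157,188) and (198,198). The mould is at (320,195), a small look-alike at (186,150) and a red one at (145,251). I'll enlarge the two hanging things to tell the key from the tamper, and the mould.

Run:
```python
import cv2,numpy as np
s=cv2.imread("pics/scene0.png");t=cv2.imread("pics/top0.png")
f=lambda im,x,y,w,h,k:cv2.resize(im[y:y+h,x:x+w],None,fx=k,fy=k,interpolation=cv2.INTER_CUBIC)
a=f(s,270,215,130,100,3.07)[:300,:399];b=f(s,145,130,130,100,3.07)[:300,:399]
c=f(t,130,160,100,75,4)[:300,:399];d=f(t,270,155,100,75,4)[:300,:399]
cv2.imwrite("pics/crop1.png",np.vstack([np.hstack([a,b]),np.hstack([c,d])]))
```

```text
(no output)
```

View pics/crop1.png

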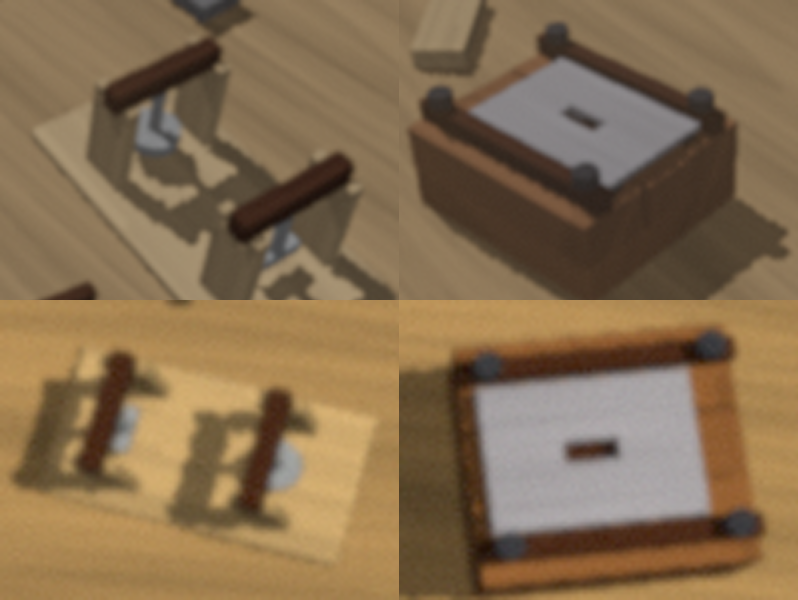

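Top-view candidates: T-head key in the rest at (157,188), disc-footed tamper at (198,198), small loose key at (186,150) and red key at (145,251). The one in the rest at (157,188) is meant: it is not red, it is the larger one, and the crop shows a T-bar foot, while its neighbour's foot is a disc. Next I'll measure the key, mould and slot in both cameras.

```bash
cat > h.py <<'E'
from bench import ctrl
import cv2,numpy as np
def ray(n,px,z):
    p=ctrl.camera_params(n);K=np.array([[p["fx"],0,p["cx"]],[0,p["fy"],p["cy"]],[0,0,1]])
    u=cv2.undistortPoints(np.float64(px).reshape(-1,1,2),K,np.array(p["D"]))[:,0]
    d=np.c_[u[:,0],-u[:,1],-np.ones(len(u))]@p["pose"][:3,:3].T;o=p["pose"][:3,3]
    return o+d*((z-o[2])/d[:,2])[:,None]
def blobs(im,box,thr,inv=True,k=4):
    x,y,w,h=box;g=cv2.resize(im[y:y+h,x:x+w],None,fx=k,fy=k,interpolation=cv2.INTER_CUBIC).max(2)
    m=(g<thr if inv else g>thr).astype(np.uint8)
    nl,l,st,c=cv2.connectedComponentsWithStats(m)
    off=lambda q:(np.asarray(q,float)+.5)/k-.5+[x,y]
    return [(st[i,4]/k**2,off(c[i]),off(np.argwhere(l==i)[:,::-1])) for i in range(1,nl) if st[i,4]/k**2>8]
E
python3 - <<'E'
from h import *
np.set_printoptions(precision=4,suppress=True)
B={"top":[("key",(143,168,26,40)),("tam",(183,178,26,40))],"scene":[("key",(342,258,46,40)),("tam",(300,222,46,34))]}
for n in B:
    im=cv2.imread(f"pics/{n}0.png")
    for nm,b in B[n]:
        for thr in(75,90):
            a,c,p=max(blobs(im,b,thr),key=lambda t:t[0])
            P=ray(n,p,.07);m=P.mean(0);w,v=np.linalg.eigh(np.cov((P-m)[:,:2].T));d=v[:,1]
            e=(P-m)[:,:2]@v
            print(n,nm,thr,a,c,"world",m,"yaw",np.degrees(np.arctan2(d[1],d[0]))%180,"ext",np.ptp(e,0))
S={"top":(300,178,40,28),"scene":(190,158,35,24)}
for n in S:
    im=cv2.imread(f"pics/{n}0.png")
    for thr in(90,115,135):
        for a,c,p in blobs(im,S[n],thr):
            P=ray(n,p,.075);r=cv2.minAreaRect(P[:,:2].astype(np.float32)*1000)
            print(n,"slot",thr,round(a,1),c,"mean",P.mean(0),"rect",r)
# candidate screw blobs
for n,b in(("top",(280,158,84,74)),("scene",(145,130,112,75))):
    im=cv2.imread(f"pics/{n}0.png");x,y,w,h=b
    hsv=cv2.cvtColor(im,cv2.COLOR_BGR2HSV)
    m=((im.max(2)<100)&(hsv[...,1]<95)).astype(np.uint8);mm=np.zeros_like(m);mm[y:y+h,x:x+w]=m[y:y+h,x:x+w]
    nl,l,st,c=cv2.connectedComponentsWithStats(mm)
    for i in range(1,nl):
        if st[i,4]>9: print(n,"screw",st[i],c[i],ray(n,c[i],.086))
E
```

```text
top key 75 113.75 [156.3607 188.5396] world [0.5102 0.2532 0.07  ] yaw 170.1905123536438 ext [0.0167 0.0731]
top key 90 193.125 [156.6459 188.3451] world [0.5108 0.2526 0.07  ] yaw 170.2390080253478 ext [0.0303 0.0786]
top tam 75 100.3125 [195.5194 197.8967] world [0.4961 0.1554 0.07  ] yaw 170.3747236917365 ext [0.0145 0.0739]
top tam 90 190.0625 [195.5943 198.4714] world [0.4948 0.155  0.07  ] yaw 170.3026518435138 ext [0.0261 0.0782]
scene key 75 488.25 [363.6332 279.6857] world [0.5149 0.2523 0.07  ] yaw 171.79084385198195 ext [0.0227 0.0838]
scene key 90 787.6875 [362.2248 279.4804] world [0.5162 0.2505 0.07  ] yaw 166.31386524665888 ext [0.0727 0.087 ]
scene tam 75 379.8125 [322.2512 239.9149] world [0.5    0.1539 0.07  ] yaw 173.13964100525106 ext [0.0234 0.0834]
scene tam 90 557.4375 [324.3353 240.0691] world [0.4974 0.1564 0.07  ] yaw 177.353429902697 ext [0.0544 0.1111]
top slot 90 32.6 [318.3515 192.0166] mean [ 0.5371 -0.1373  0.075 ] rect ((537.3927001953125, -136.4193115234375), (8.10930061340332, 28.490177154541016), 7.303593158721924)
top slot 115 54.0 [317.9994 192.0
[... 2105 characters left out ...]
1   6   4  10] [314.1 192.2] [[ 0.5329 -0.1255  0.086 ]]
top screw [319 190   6   4  13] [321.8462 191.6923] [[ 0.5359 -0.1438  0.086 ]]
top screw [351 208   8   6  40] [354.8 210.5] [[ 0.4979 -0.2234  0.086 ]]
top screw [293 214   9   6  45] [297.2667 216.2444] [[ 0.4717 -0.0898  0.086 ]]
scene screw [151 132  22  21 110] [162.3636 146.4909] [[ 0.5693 -0.2506  0.086 ]]
scene screw [192 137   8   9  56] [195.7321 141.0357] [[ 0.5    -0.2237  0.086 ]]
scene screw [167 147  81  50 422] [217.5877 174.3318] [[ 0.5373 -0.0895  0.086 ]]
scene screw [154 158   9   9  61] [157.7541 161.8525] [[ 0.6067 -0.2033  0.086 ]]
scene screw [199 165  12   7  43] [204.2558 168.2093] [[ 0.5456 -0.1235  0.086 ]]
```

Estimates: key at about (0.511, 0.253) with handle yaw −9.7°. Mould centre (0.538, −0.146), yaw about 11.2°. Slot seen at (0.537, −0.137), so it is offset about +9.5 mm along the box's y. Both cameras agree within about 1 mm on the slot. Now I'll grasp and lift.

```bash
cat >> h.py <<'E'
def R(a):  # jaws along world angle a (deg), tool down
    a=np.radians(a);c,s=np.cos(a),np.sin(a)
    return np.array([[c,0,-s],[s,0,c],[0,-1,0]])
OFF=-0.017 # TCP z minus handle middle z
E
python3 - <<'E'
from h import *
np.set_printoptions(precision=4,suppress=True)
k=np.array([.5115,.2528]);a=80.3
ctrl.command_gripper(.5)
ctrl.goto([*k,.14],R(a))
print("touch",ctrl.move_l([*k,.07+OFF],vel=.08,contact_N=10),ctrl.current_tool_pos())
f0=ctrl.current_contact_force()
ctrl.command_gripper(0.)
print("w",ctrl.current_grip_width()*91,"f",f0,ctrl.current_contact_force())
ctrl.move_l([*k,.16],vel=.1); print(ctrl.current_contact_force())
ctrl.goto([.53,-.02,.2+OFF],R(11.2))
print(ctrl.current_t(),ctrl.current_q(),ctrl.current_contact_force(),ctrl.current_tool_pos())
im=ctrl.read_camera("scene");cv2.imwrite("pics/scene1.png",im)
t=ctrl.read_camera("top");cv2.imwrite("pics/top1.png",t)
cv2.imwrite("pics/v2.png",np.hstack([im[:300,:400],cv2.resize(t[80:305,130:430],(400,300))]))
E
```

```text
touch False [0.5118 0.2529 0.0535]
w 14.003588751680807 f [ 0.3145 -0.1825 -0.059 ] [-0.8726 -0.0937  1.875 ]
[-0.4133  0.0652 -1.7893]
6.5667 [ -8.5414  22.7358  92.7113   0.0199  64.5817 -19.8828] [-0.5582 -0.5182 -2.0106] [ 0.5299 -0.0192  0.1827]
```

View pics/v2.png

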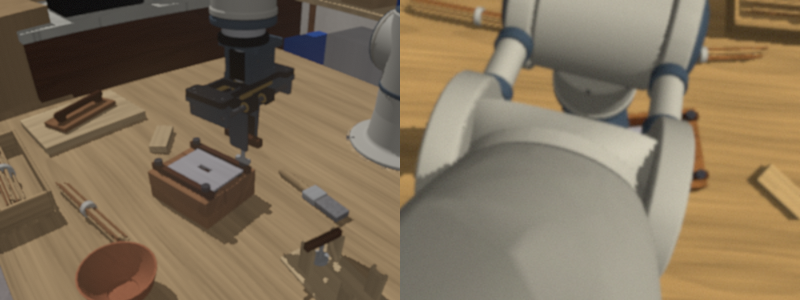

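The key is held: grip width is 14.0 mm, about 2 N of weight, and the tamper is still in the rest at (322,240). I'll enlarge the held key to check its position in the jaws.

Run:
```python
from h import *
im=cv2.imread("pics/scene1.png");x,y=215,100
c=cv2.resize(im[y:y+75,x:x+75],None,fx=8,fy=8,interpolation=cv2.INTER_CUBIC)
c=cv2.convertScaleAbs(c,alpha=1.6)
p=ctrl.camera_params("scene");K=np.array([[p["fx"],0,p["cx"]],[0,p["fy"],p["cy"]],[0,0,1]])
def proj(P):
    q=(np.linalg.inv(p["pose"])@np.r_[P,1])[:3]*[1,-1,-1]
    return cv2.projectPoints(q[None],np.zeros(3),np.zeros(3),K,np.array(p["D"]))[0][0,0]
t=ctrl.current_tool_pos();Rm=ctrl.current_eef_rot()
def line(b,col):
    for s in range(3):
        for v in range(8):
            if not v>>s&1: 
                P=[]
                for w in(v,v|1<<s):
                    l=[b[i][w>>i&1] for i in range(3)]
                    P.append(tuple(int(k) for k in ((proj(t+Rm@[l[1],0,0]+Rm@[0,0,l[0]]+[0,0,-OFF+l[2]])-[x,y]+.5)*8-.5)))
                cv2.line(c,P[0],P[1],col,1)
line([(-.038,.038),(-.007,.007),(-.008,.008)],(0,255,0))
line([(-.015,.015),(-.0045,.0045),(-.05,-.042)],(0,0,255))
cv2.imwrite("pics/v3.png",c)
```

```text
(no output)
```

View pics/v3.png

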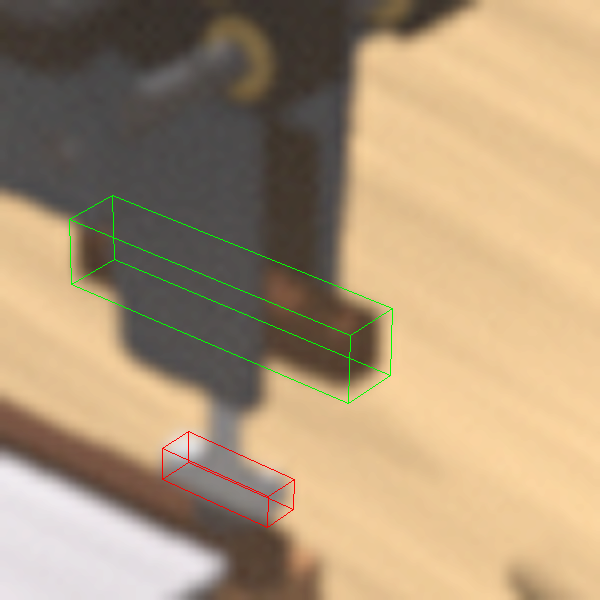

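The model overlay fits the held key to about 1–2 mm: handle ends at about (78,250) and (380,345) in the crop, T-head at about (165–270, 440–510). Next I'll go over the slot and probe gently.

```bash
cat >> h.py <<'E'
YAW=11.2;C=np.array([.538,-.1464]);S=np.array([.537,-.1369])
ex=np.array([np.cos(np.radians(YAW)),np.sin(np.radians(YAW))]);ey=np.array([-ex[1],ex[0]])
def hz(): return ctrl.current_tool_pos()[2]-OFF
def at(xy,z): return [*xy,z+OFF]
E
python3 - <<'E'
from h import *
np.set_printoptions(precision=4,suppress=True)
ctrl.goto(at(S,.16),R(YAW))
ctrl.move_l(at(S,.135),vel=.05);ctrl.sleep(.3)
print(ctrl.current_tool_pos(),at(S,.135),ctrl.current_contact_force(),ctrl.current_t())
G=sorted([(u,v) for u in(0,-1.2,1.2,-2.4,2.4) for v in(0,-1.5,1.5,-3,3,-4.5,4.5)],key=lambda g:(g[0]*1.5)**2+g[1]**2)
for u,v in G[:9]:
    p=S+ex*u/1e3+ey*v/1e3
    ctrl.move_l(at(p,.130),vel=.06)
    f0=ctrl.current_contact_force()
    hit=ctrl.move_l(at(p,.1165),vel=.02,contact_N=4)
    print(u,v,hit,round(hz()*1e3,2),ctrl.current_contact_force()-f0,ctrl.current_wrist_torque(),round(ctrl.current_t(),2))
    if hz()<.119: break
E
```

```text
[ 0.5371 -0.137   0.1182] [np.float64(0.537), np.float64(-0.1369), 0.11800000000000001] [ 0.0862 -0.7217 -1.3168] 8.1833
0 0 False 116.55 [ 0.038   1.7565 -0.1712] [-0.0922 -0.0009  0.0228] 9.26
```

The key went straight in (handle at 116.5 mm, no lid contact at 125 mm). Now I'll press the ejector down and check where it starts to resist.

Run:
```python
from h import *
np.set_printoptions(precision=3,suppress=True)
p=S+ey*.0007
for z in(.1165,.114,.112,.109,.107,.105):
    hit=ctrl.move_l(at(p,z),vel=.02,contact_N=14)
    print(z,hit,round(hz()*1e3,2),ctrl.current_contact_force(),ctrl.current_wrist_torque())
    if hit: break
ctrl.sleep(.3);print(ctrl.current_contact_force(),ctrl.current_t(),ctrl.current_q())
```

```text
0.1165 False 116.62 [ 0.104  0.751 -2.531] [-0.103  0.01   0.068]
0.114 False 114.1 [ 1.133 -0.079  1.501] [-0.054 -0.17   0.088]
0.112 False 112.03 [ 0.734 -1.53   2.714] [-0.136 -0.225 -0.013]
0.109 False 109.0 [ 2.055 -0.927  2.749] [-0.128 -0.368  0.046]
0.107 False 107.06 [ 1.923 -0.452  4.702] [-0.152 -0.367 -0.021]
0.105 False 105.13 [2.373 0.094 5.609] [-0.128 -0.422  0.008]
[ 0.924 -0.414  6.061] 11.1333 [-20.413  31.595  95.056   0.     53.325 -31.613]
```

The ejector force matches (about 8 N at 10 mm of compression, contact near 115 mm). Now the quarter turn in steps, watching force and torque.

Run:
```python
from h import *
np.set_printoptions(precision=3,suppress=True)
p=S+ey*.0007
for d in(10,25,40,55,70,80,90):
    ctrl.goto(at(p,.105),R(YAW+d))
    f,m=ctrl.current_contact_force(),ctrl.current_wrist_torque()
    print(d,ctrl.current_tool_pos()*1e3,f,m,round(ctrl.current_t(),2))
    if np.hypot(f[0],f[1])>12 or abs(m[2])>.8: print("STOP");break
ctrl.sleep(.3);r=ctrl.current_eef_rot();print(np.degrees(np.arctan2(r[1,0],r[0,0])),ctrl.current_contact_force(),ctrl.current_wrist_torque())
```

```text
10 [ 536.638 -136.167   88.09 ] [0.883 0.439 5.541] [-0.08  -0.098  0.052] 11.43
25 [ 536.492 -136.108   88.031] [ 0.342 -0.155  5.479] [-0.055 -0.018  0.025] 11.79
40 [ 536.5   -136.117   88.046] [-0.487 -0.412  5.122] [-0.     0.016  0.007] 12.16
55 [ 536.491 -136.103   88.022] [ 0.152 -0.062  5.486] [-0.046 -0.001  0.007] 12.53
70 [ 536.515 -136.129   88.071] [-0.407 -0.197  5.403] [-0.025  0.018  0.062] 12.89
80 [ 536.483 -136.12    88.024] [-0.242  0.     5.066] [ 0.045  0.014 -0.005] 13.18
90 [ 536.513 -136.124   88.041] [-0.443 -1.563  6.189] [0.027 0.014 0.016] 13.47
101.20138523553436 [-0.422 -0.074  5.913] [0.013 0.069 0.   ]
```

It turned freely. Now I'll let it rise into the seat, watching the load.

Run:
```python
from h import *
np.set_printoptions(precision=3,suppress=True)
p=S+ey*.0007
for z in(.108,.110,.111,.1115,.112):
    hit=ctrl.move_l(at(p,z),vel=.015,contact_N=8);ctrl.sleep(.1)
    f=ctrl.current_contact_force();print(z,hit,ctrl.current_tool_pos()*1e3,f,ctrl.current_wrist_torque())
    if hit or f[2]<-1: break
print(ctrl.current_t())
```

```text
0.108 False [ 536.571 -136.136   90.944] [-1.005 -0.191  4.182] [0.061 0.293 0.001]
0.11 False [ 536.621 -136.156   92.903] [-1.034  0.351  2.327] [ 0.118  0.484 -0.015]
0.111 False [ 536.749 -136.17    93.926] [-3.406  0.693  2.937] [0.138 0.626 0.006]
0.1115 False [ 536.851 -136.191   94.493] [-1.661  0.222  3.342] [0.187 0.523 0.014]
0.112 False [ 536.884 -136.217   95.009] [-1.508  0.713  2.509] [0.177 0.506 0.002]
15.6583
```

The spring is still carrying the key at about 4–5 N, at 112 mm, so it is at its seat height. I'll let go, rise and look.

Run:
```python
from h import *
np.set_printoptions(precision=3,suppress=True)
ctrl.command_gripper(.45);ctrl.sleep(.2)
print(ctrl.current_contact_force(),ctrl.current_grip_width())
p=S+ey*.0007
print(ctrl.move_l(at(p,.2),vel=.06,contact_N=6))
ctrl.move_l(at(p,.25),vel=.15)
ctrl.goto([.42,.12,.25],R(60));ctrl.sleep(.3)
a=ctrl.read_camera("scene");t=ctrl.read_camera("top")
cv2.imwrite("pics/scene4.png",a);cv2.imwrite("pics/top4.png",t)
f=lambda im,x,y,w,h:cv2.resize(im[y:y+h,x:x+w],(400,400),interpolation=cv2.INTER_CUBIC)
cv2.imwrite("pics/v4.png",np.hstack([f(a,140,95,120,120),f(t,275,145,95,95)]));print(ctrl.current_t())
```

```text
[ 0.707 -0.051  0.59 ] 0.4504307409169327
False
20.1167
```

View pics/v4.png

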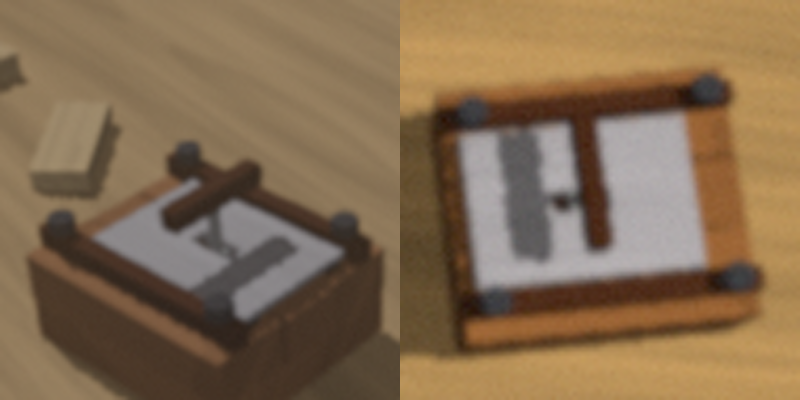

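The handle now stands across the slot over the lid. I'll check height, yaw and tilt by overlaying the locked model in both views.

Run:
```python
from h import *
np.set_printoptions(precision=4,suppress=True)
def proj(n,P):
    p=ctrl.camera_params(n);K=np.array([[p["fx"],0,p["cx"]],[0,p["fy"],p["cy"]],[0,0,1]])
    q=(np.c_[P,np.ones(len(P))]@np.linalg.inv(p["pose"]).T)[:,:3]*[1,-1,-1]
    return cv2.projectPoints(q,np.zeros(3),np.zeros(3),K,np.array(p["D"]))[0][:,0]
c=S+ey*.0007; out=[]
for n,x,y,w in(("scene",180,135,50),("top",295,162,50)):
    im=cv2.imread(f"pics/{n}4.png")
    for z,col in((.112,(0,255,0)),):
        k=8;o=cv2.convertScaleAbs(cv2.resize(im[y:y+w,x:x+w],None,fx=k,fy=k,interpolation=cv2.INTER_CUBIC),alpha=1.3)
        V=np.array([[a,b,d] for a in(-.038,.038) for b in(-.007,.007) for d in(-.008,.008)])
        P=np.c_[c+V[:,:1]*ex+V[:,1:2]*ey,z+V[:,2]]
        q=((proj(n,P)-[x,y]+.5)*k-.5).astype(int)
        for i in range(8):
            for s in(1,2,4):
                if not i&s: cv2.line(o,tuple(map(int,q[i])),tuple(map(int,q[i|s])),col,1)
    out.append(o)
cv2.imwrite("pics/v5.png",np.hstack(out))
```

```text
(no output)
```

View pics/v5.png

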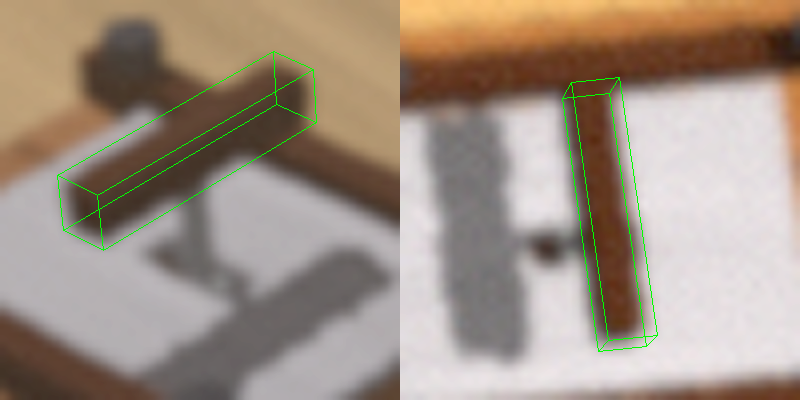

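The model at the nominal locked pose (112 mm, across the slot) fits in both views. The differences come to about 2° of yaw or tilt and 1 mm of height, well inside the limits. Handing in.

Run:
```python
from h import *
for n in("top0","top4"):
    a,c,p=max(blobs(cv2.imread(f"pics/{n}.png"),(183,178,26,40),75),key=lambda t:t[0]);print(n,"tamper",a,c)
ctrl.sleep(.3);print(ctrl.current_t(),ctrl.current_contact_force());ctrl.sign_off()
```

```text
top0 tamper 100.3125 [195.51939252 197.89665109]
top4 tamper 111.625 [204.42539194 192.41265398]
20.4167 [-0.09823298  0.49984249  0.42910614]
the job is handed in; nothing more can be done
```

The tamper check disagreed between the two pictures, so I'll look at the saved views to see why.

Run:
```python
import cv2,numpy as np
g=lambda n,x,y,w,h:cv2.resize(cv2.imread(f"pics/{n}.png")[y:y+h,x:x+w],(400,300))
cv2.imwrite("pics/v6.png",np.vstack([np.hstack([g("scene0",270,200,133,100),g("scene4",270,200,133,100)]),np.hstack([g("scene1",270,200,133,100),g("top4",130,150,133,100)])]))
```

```text
(no output)
```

View pics/v6.png

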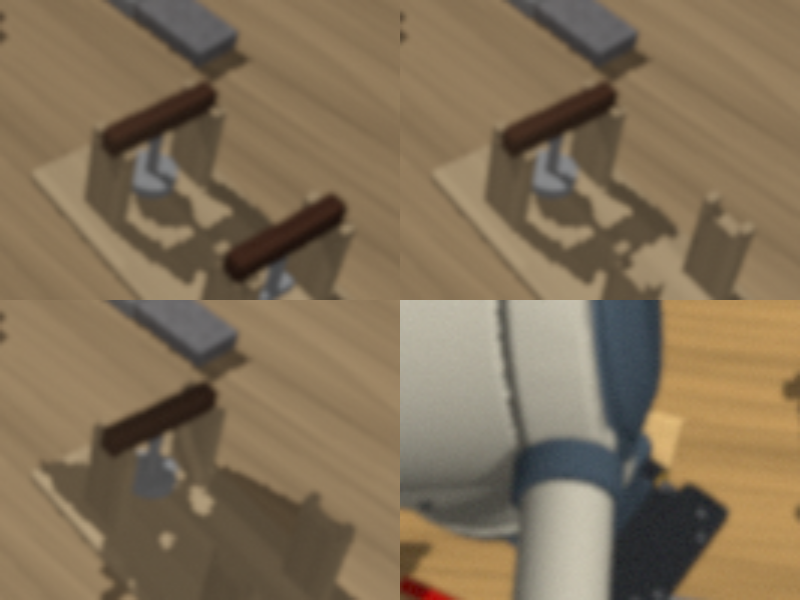

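I locked the lid and handed the job in at about 20.5 s of the 64 s allowed; the interface gives no verdict.

**What I did:**
- I picked the larger, non-red T-key from the rest.
- I found the slot by camera, about 9.5 mm along the box's +y from its middle. The key passed through on the first gentle try, without touching the lid top.
- I pressed the ejector down 10 mm at about 8 N, as described. I then turned the key 90° (no step over about 2 N sideways), let it rise to 112 mm, released it and backed away.

**Last checks:**
- **Key:** in both camera views the handle lies across the slot and matches the model at 112 mm. By eye it is within about 1 mm in height and 2° in yaw and tilt.
- **Rise into the seat:** as the key rose, a moment of about 0.5 N m and a side force of 1–3 N showed at the wrist. The head may have seated with slight side contact, but the key stayed in place after release.
- **Forces:** the tool readings I took never passed about 7 N.
- **Tamper:** my last numeric check from the top camera disagreed (centroid moved 9 px). The arm was blocking that view, so the reading is invalid. In the scene camera the tamper hangs exactly where it was at the start.

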